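Light up the spare switch for inspection

TASK

Get the spare light switch ready for inspection: set the one lying loose on the bench down in the empty, green-padded pocket of the blue tray, rocker up and with its brass tab pointing the same way as on the two already there, and let go of it. Then draw the yellow torch out of its slanted holster, turn it to point down at that switch and finish still holding it there in the gripper, lens aimed at the middle of the switch from about 10 to 25 cm away and the whole torch held up well clear of the bench. Do not drop anything, and leave everything else where it is.

Things in the scene. Friction and masses are not known exactly. Their poses are not given: they have to be found in the camera images.
- switch: Loose light switch 70 (x) x 34 (y) x 32 mm high, 70 g. White block 56 x 34 x 28 mm high from x = -21 to +35 mm; orange rocker 30 x 18 mm, 4 mm proud, and a black stripe near the tab on top; flat brass tab 20 mm wide, 5 mm thick, at the foot of the -x end, reaching x = -35 mm. Origin: centre of the underside of the 70 mm length, z up. Starts flat on the bench, rocker up, yaw varies.
- switch_tab (a point): Middle of the loose switch's brass tab, at (-28, 0, 2.5) mm in the switch's frame.
- switch_center (a point): Middle of the loose switch's white block, at (7, 0, 14) mm in the switch's frame.
- tray: Fixed blue tray 104 (x) x 216 (y) mm, 17 mm high, floor 5 mm thick, on the bench; place and yaw vary. Three pockets at y = -75, 0, +75 mm, each 84 (x) x 46 (y) mm inside, walls 5 mm thick at the y sides, 6 mm at the x ends. Origin: centre of the underside. Its -x side faces the robot.
- pad: Fixed green pad 82 (x) x 44 (y) mm, 2 mm thick, on the floor of the empty pocket (which one varies). Origin: centre of its underside, 5 mm above the bench, so its top is at 7 mm; axes as the tray's. The switch belongs on it, centre over centre, x along x, its tab towards the pad's -x.
- ref_switch_a: One of the two switches already in the tray, same as the loose one, rocker up, tab to the tray's -x. 41 mm of clear space lies between the blocks of switches in neighbouring pockets. Leave it alone.
- ref_switch_b: The other switch already in the tray, likewise. Leave it alone.
- torch: Yellow torch 165 mm long, 180 g. x runs along it towards the lens and is the line of its beam. Round barrel, diameter 30 mm, from x = -90 to +38 mm; black head, diameter 42 mm, from x = +38 to +75 mm. Origin: on the axis, 90 mm from the tail, the place to grip. Starts in the holster, lens upwards, x axis 35 degrees above level.
- torch_lens (a point): Centre of the torch's lens face, 75 mm along +x from the torch's origin.
- torch_tail (a point): Centre of the torch's tail end, at x = -90 mm of the torch.
- holster: Fixed holster: foot 130 (x) x 90 (y) x 12 mm, black square sleeve 47 mm wide rising 35 degrees towards its +x mouth. It covers the torch's last 60 mm with 2 to 4 mm play; a 16 mm wide tongue on a post bears the barrel from below to 104 mm from the tail. The torch only rests in it (its origin at x = 44, z = 88 mm): draw it 65 mm or more along its axis. Origin: centre of the underside.
- spray_can: Bystander: spray can 58 mm across, 150 mm tall. Origin: centre of its underside.
- paint_tin: Bystander: paint tin 90 mm across, 95 mm tall. Origin: centre of its underside.
- bulb_box: Bystander: cardboard box 65 x 65 x 80 mm tall. Origin: centre of its underside.
- screwdriver: Bystander: screwdriver lying on the bench, about 200 mm long. Its x axis runs from the handle to the tip.
- tape_roll: Bystander: ring-shaped tape roll 76 mm across, 24 mm high, lying flat. Origin: centre of its underside.
Not all that is in view belongs to the job. There is more than one size of the tray; the one meant has the size given above. What is shaped like the torch but orange is not meant.

How it is judged:
By the outcome, as a careful person would: the job done as asked, in the order asked, and still so for the second after the job is handed in, while the arm keeps its last pose, push and grip.
It also fails if it takes over 58 s, if anything falls off the work surface, if the arm or the gripper's body presses on something with over 40 N, if the wrist force passes 120 N, or if a joint passes its speed limit or range.

ROBOT

A 6-joint arm with a two-finger parallel gripper is mounted at the origin on the work surface. World frame = base frame: x ahead of the robot, y to its left, z up, the work surface at z = 0. Lengths are in m, angles in degrees, forces in N, time in s.
With the tool pointing down it reaches from about 0.375 to 0.9 m from the base axis. Payload 3.1 kg.
Tool frame: the origin (TCP) lies on the centre line of the jaws, within the pads' length; the fingertips stand 8 mm ahead of it and the grasp point (between the pads) lies 11 mm behind it; z points along the fingers, y is the line along which they close (so a half turn about z gives the same grasp; the last joint's range is limited). The gripper opens to 87 mm and grips with 3 to 60 N. Pads are 19 mm wide; open, the fingers measure 117 mm over their backs; the gripper's body (75 mm by 190 mm) begins 51 mm behind the grasp point.
Start: joints at [61.736, 30.224, 82.088, -0, 67.689, -10.227], TCP at [0.193, 0.594, 0.231] pointing down, gripper open.
Joint ranges: [-176.69, 176.69], [-43.24, 126.21], [12.49, 139.97], [-82, 262], [0, 151.66], [-163.58, 163.58]. Speed limits (degrees/s): [159.86, 159.86, 180, 180, 180, 180].

INTERFACE

Orientations are given as a 3x3 rotation matrix whose columns are the frame's x, y, z axes.
In Python, from rig import * gives the robot as it stands.
- The arm moves only by the tool step_arm, never from a script. Its argument "targets" is a list of rows, each a list of 5 numbers: the opening, from -1 (shut) to 1 (fully open), then the shift along the world's x, y, z normalised to -1 to 1, where 1 is 0.25 m, then the turn about the world's z normalised to -1 to 1, where 1 is 180 degrees. In form: [[fingers, x, y, z, turn], ...]. A call has 1 to 20 rows; each row is the pose to reach, as a shift and turn from the pose commanded when the call began, turning the shorter way round; what a row does not reach only later rows make up. A row lasts 1/10 s, in which the tool goes at most 50 mm and 8.59 degrees, less where a joint would pass 70% of its speed; a pose out of reach is approached as far as the arm can. A call with a number of a shift or a turn outside -1 to 1 is refused whole. A call with a gripper value outside its range is refused whole. The fingers move at their own pace and stop on an object; the grip force is fixed at half the most. Time passes only in rows, so rows that repeat a pose let the fingers close. It gives the time, the measured TCP pose, the force, the opening and the grip force at its end, in the units of the state.
- read_state(): the state, without advancing time (a new reading comes with each control period).
- capture(name): name is "side" or "top" or "wrist"; returns a dict with "color" (420x560x3 uint8, red, green, blue), "mtx" (3x3 intrinsics, pixels), "pose" (4x4, takes a point from camera to world coordinates). Camera axes: x right, y down, z forward; pixel columns grow to the right and rows downward; lengths in m; the calibration is good to about 2 mm. A picture is of the moment at which its call begins. There is no depth.
- hand_in(): hands the job in; it is judged then, once.
The state is a dict: "time_s": time; "joint_positions": joint angles; "qvel": joint speeds; "tau": joint torques, N m; "position": TCP position; "tcp_rot": TCP orientation; "force": force on the tool from outside, world axes, zero at the start; "moment": the same for the moment, N m; "opening": opening from 0.0 (shut) to 1.0 (fully open); "grasp_force": force on a finger pad.
Only numpy, scipy, OpenCV 4.12 (cv2) and the standard library are available. Lean on these libraries where they do the work, as an engineer would, in place of code of your own. Each camera call takes 0.05 s, during which the arm holds its last target. There are 200 camera calls.

## Working session

There is one attempt and no reset: what is moved stays moved. The work goes in short steps, Python scripts to look and compute and a tool call to move; the robot and the scene stay as the last step left them, time stands still between calls to the robot, and variables do not carry over. Pictures are saved under pics/ and viewed, at most 14 in all, crops included, and the job is handed in when it is done.

Besides the shell and the picture viewer there is one more tool, called after ">>>" as name(argument=value, ...), one argument or row to a line, values as JSON. step_arm: Moves the arm, as the interface text tells. Scaled input: -1 to 1 covers 0.25 m each way for a shift and 180 degrees each way for a turn. Its arguments: {"type":"object","properties":{"targets":{"type":"array","items":{"type":"array","items":{"type":"number"}}}},"required":["targets"]}

```bash
mkdir -p pics; ls; python3 - <<'E'
from rig import *
import cv2,numpy as np,pickle
d={}
for n in ["side","top","wrist"]:
    c=capture(n); d[n]=c; cv2.imwrite(f"pics/{n}0.png",cv2.cvtColor(c["color"],cv2.COLOR_RGB2BGR))
    print(n,c["mtx"].round(1).tolist(),c["pose"].round(3).tolist())
pickle.dump(d,open("c0.pkl","wb"))
s=read_state();print(s["time_s"],s["position"],s["tcp_rot"])
E
```

```text
pics
side [[501.8, 0.0, 275.0], [0.0, 501.8, 213.8], [0.0, 0.0, 1.0]] [[0.787, -0.405, 0.466, -0.203], [-0.617, -0.519, 0.591, -1.027], [0.003, -0.753, -0.658, 1.132], [0.0, 0.0, 0.0, 1.0]]
top [[439.6, 0.0, 285.1], [0.0, 439.6, 211.2], [0.0, 0.0, 1.0]] [[-0.003, -0.991, 0.131, 0.376], [-1.0, 0.005, 0.014, -0.084], [-0.015, -0.131, -0.991, 1.324], [0.0, 0.0, 0.0, 1.0]]
wrist [[299.4, 0.0, 285.8], [0.0, 299.4, 213.1], [0.0, 0.0, 1.0]] [[0.308, 0.915, 0.259, 0.121], [0.951, -0.296, -0.086, 0.618], [-0.002, 0.273, -0.962, 0.383], [0.0, 0.0, 0.0, 1.0]]
0.15 [0.19320261 0.59379531 0.22977714] [[-9.50858870e-01  3.09623589e-01 -8.02152920e-04]
 [ 3.09624485e-01  9.50857728e-01 -1.50300146e-03]
 [ 2.97368598e-04 -1.67750845e-03 -9.99998549e-01]]
```

View pics/top0.png

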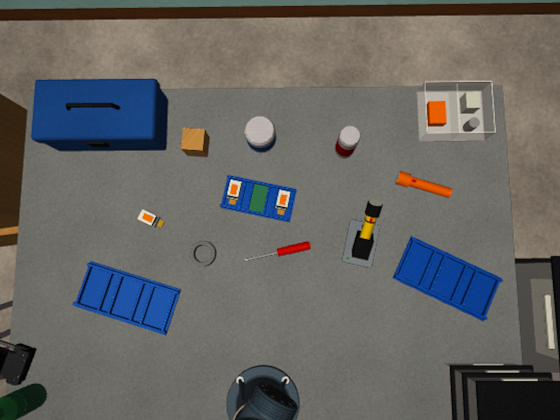

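View pics/side0.png

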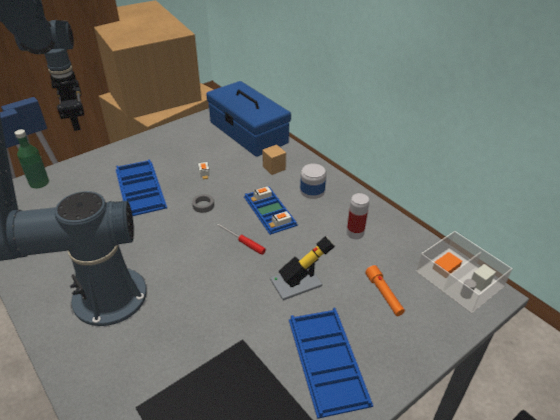

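The top view shows:
- **Loose switch:** (150,218), with its brass tab lower right.
- **Trays:** three blue ones, at (258,198), (127,298) and (447,277). Only the one at (258,198) has three pockets, a green pad (260,197) and reference switches, and it is the small one, so it should be the one meant.
- **Torches:** the yellow one in the holster at (370,225) is meant. The orange one at (425,185) is the decoy.

I'll measure these and confirm with an enlarged crop.

```bash
cat > h.py <<'E'
from rig import *
import cv2,numpy as np,pickle
def ray(c,uv):
    d=c["pose"][:3,:3]@np.linalg.solve(c["mtx"],[uv[0],uv[1],1.]); return c["pose"][:3,3],d
def onz(c,uv,z):
    o,d=ray(c,uv); return o+d*(z-o[2])/d[2]
def proj(c,p):
    q=c["pose"][:3,:3].T@(np.asarray(p)-c["pose"][:3,3]); q=c["mtx"]@q; return q[:2]/q[2]
def seg(c,lo,hi,box):
    h=cv2.cvtColor(c["color"],cv2.COLOR_RGB2HSV); m=cv2.inRange(h,lo,hi); k=np.zeros_like(m)
    x0,y0,x1,y1=box; k[y0:y1,x0:x1]=m[y0:y1,x0:x1]
    n,l,st,ce=cv2.connectedComponentsWithStats(k)
    i=1+st[1:,4].argmax(); return (l==i).astype(np.uint8)
def rect(c,m,z):
    ct=max(cv2.findContours(m,cv2.RETR_EXTERNAL,cv2.CHAIN_APPROX_NONE)[0],key=len)[:,0,:]
    P=np.array([onz(c,p,z)[:2] for p in ct],np.float32)*1000
    return cv2.minAreaRect(P)
E
python3 - <<'E'
from h import *
d=pickle.load(open("c0.pkl","rb")); c=d["top"]
print("org",proj(c,[0,0,0]),"tcp",proj(c,[.193,.594,.23]))
print("green",rect(c,seg(c,(40,60,30),(85,255,255),(215,165,305,230)),.007))
print("tray",rect(c,seg(c,(100,100,50),(125,255,255),(215,165,305,230)),.017))
print("orange",rect(c,seg(c,(5,150,120),(20,255,255),(130,200,160,235)),.032))
print("white",rect(c,seg(c,(0,0,180),(180,60,255),(130,200,172,235)),.028))
for uv in [(150,218),(373,205),(362,242)]: print(uv,onz(c,uv,0.0).round(3))
im=cv2.cvtColor(c["color"],cv2.COLOR_RGB2BGR)
a=cv2.resize(im[165:235,125:305],None,fx=4,fy=4,interpolation=cv2.INTER_CUBIC)
b=cv2.resize(im[175:275,330:400],None,fx=3,fy=3,interpolation=cv2.INTER_CUBIC)
s=cv2.cvtColor(d["side"]["color"],cv2.COLOR_RGB2BGR)[225:305,255:345]
s=cv2.resize(s,None,fx=3.6,fy=3.6,interpolation=cv2.INTER_CUBIC)
o=np.zeros((600,720,3),np.uint8);o[:280]=a;o[290:590,:210]=b;o[290:578,220:544]=s
cv2.imwrite("pics/crop1.png",o)
E
```

```text
org [263.12790992 401.42466535] tcp [ 13.44131376 346.24286342]
green ((592.8887329101562, 17.36890983581543), (42.99153518676758, 80.85836791992188), 77.74149322509766)
tray ((589.7974853515625, 16.31969451904297), (216.30593872070312, 103.85543060302734), 77.88275146484375)
orange ((531.7018432617188, 344.58551025390625), (28.628599166870117, 15.786299705505371), 63.6029052734375)
white ((532.795166015625, 349.456298828125), (46.397830963134766, 31.95655632019043), 65.09981536865234)
(150, 218) [0.533 0.347 0.   ]
(373, 205) [ 0.569 -0.332  0.   ]
(362, 242) [ 0.457 -0.296  0.   ]
```

View pics/crop1.png

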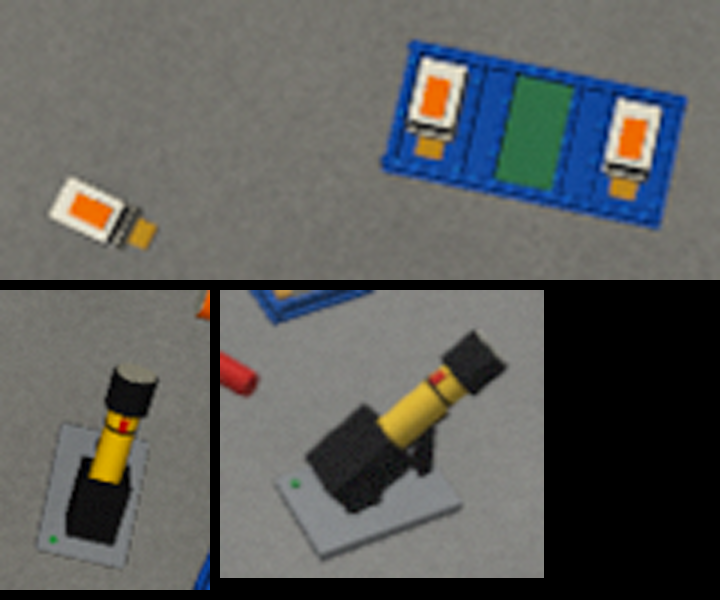

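The crop confirms the targets: the three-pocket tray (104 x 216 measured) with its green pad, the loose switch with its tab at the lower right, and the yellow torch in the slanted holster with its lens up and away from the robot. I'll move over the switch now.

>>> step_arm(
  targets=[
    [1, 1, -0.76, 0, -0.542],
    [1, 1, -0.76, 0, -0.542],
    [1, 1, -0.76, 0, -0.542],
    [1, 1, -0.76, 0, -0.542],
    [1, 1, -0.76, 0, -0.542],
    [1, 1, -0.76, 0, -0.542],
    [1, 1, -0.76, 0, -0.542],
    [1, 1, -0.76, 0, -0.542],
    [1, 1, -0.76, 0, -0.542],
    [1, 1, -0.76, 0, -0.542],
    [1, 1, -0.76, 0, -0.542],
    [1, 1, -0.76, 0, -0.542],
    [1, 1, -0.76, 0, -0.542],
  ],
)

```text
time_s: 1.45
position: [0.4433, 0.4041, 0.2302]
tcp_rot: [[0.432, 0.902, -0.001], [0.902, -0.432, -0.0], [-0.001, -0.0, -1.0]]
force: [-0.5, 0.6, -0.5]
opening: 1.003
grasp_force: 0.0
```

>>> step_arm(
  targets=[
    [1, 0.352, -0.236, -0.32, 0],
    [1, 0.352, -0.236, -0.32, 0],
    [1, 0.352, -0.236, -0.32, 0],
    [1, 0.352, -0.236, -0.32, 0],
    [1, 0.352, -0.236, -0.32, 0],
  ],
)

```text
time_s: 1.95
position: [0.5312, 0.3449, 0.1498]
tcp_rot: [[0.433, 0.902, -0.002], [0.902, -0.433, -0.0], [-0.001, -0.002, -1.0]]
force: [-0.3, 0.3, -0.4]
opening: 1.002
grasp_force: 0.0
```

```bash
python3 - <<'E'
from h import *
c=capture("wrist");s=read_state();pickle.dump(c,open("c1.pkl","wb"))
print(s["time_s"],s["position"].round(4),np.degrees(np.arctan2(s["tcp_rot"][1,0],s["tcp_rot"][0,0])),s["tcp_rot"][:,2])
cv2.imwrite("pics/w1.png",cv2.cvtColor(c["color"],cv2.COLOR_RGB2BGR))
print("pred uv",proj(c,[.531,.345,.028]))
B=(0,0,560,420)
print("orange",rect(c,seg(c,(5,150,120),(15,255,255),B),.032))
print("white",rect(c,seg(c,(0,0,170),(180,50,255),B),.028))
E
```

```text
2.0 [0.531  0.3456 0.1507] 64.43097464596528 [-6.50704266e-04  3.26559261e-04 -9.99999735e-01]
pred uv [287.07632111 209.57361483]
orange ((737.4119873046875, 231.92604064941406), (42.921905517578125, 47.94129943847656), 84.96431732177734)
white ((557.3656005859375, 389.2016296386719), (242.57737731933594, 492.74786376953125), 64.5340805053711)
```

View pics/w1.png

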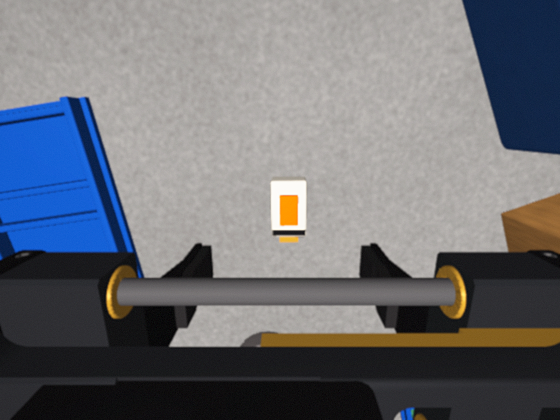

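The switch is at (289,208), aligned with the jaws. Its tab (289,240) points towards the image bottom, which is the tool's -x. I'll fit it numerically within a box.

```bash
python3 - <<'E'
from h import *
c=pickle.load(open("c1.pkl","rb"));B=(262,170,315,250)
for n,a in dict(orange=((5,150,120),(20,255,255),.032),white=((0,0,200),(180,60,255),.028)).items():
    m=seg(c,a[0],a[1],B); r=rect(c,m,a[2]); print(n,r, cv2.boundingRect(m))
    u=np.array([np.cos(np.radians(64.43)),np.sin(np.radians(64.43))])
    print(" rel tcp x,y mm",(np.array(r[0])-[531.0,345.6])@u,(np.array(r[0])-[531.0,345.6])@[-u[1],u[0]])
E
```

```text
orange ((532.6386108398438, 345.29541015625), (28.226516723632812, 16.168859481811523), 64.48063659667969) (280, 195, 18, 30)
 rel tcp x,y mm 0.43248864435826256 -1.6095881553584617
white ((533.9815673828125, 348.4758605957031), (48.171165466308594, 33.942893981933594), 64.91793060302734) (270, 180, 37, 50)
 rel tcp x,y mm 3.8810796118330364 -1.4482883935125315
```

>>> step_arm(
  targets=[
    [1, 0.0056, -0.0024, -0.2, 0.001],
    [1, 0.0056, -0.0024, -0.36, 0.001],
    [1, 0.0056, -0.0024, -0.45, 0.001],
    [1, 0.0056, -0.0024, -0.49, 0.001],
    [1, 0.0056, -0.0024, -0.52, 0.001],
    [1, 0.0056, -0.0024, -0.52, 0.001],
    [-1, 0.0056, -0.0024, -0.52, 0.001],
    [-1, 0.0056, -0.0024, -0.52, 0.001],
    [-1, 0.0056, -0.0024, -0.52, 0.001],
    [-1, 0.0056, -0.0024, -0.52, 0.001],
    [-1, 0.0056, -0.0024, -0.52, 0.001],
    [-1, 0.0056, -0.0024, -0.52, 0.001],
    [-1, 0.0056, -0.0024, -0.52, 0.001],
    [-1, 0.0056, -0.0024, -0.52, 0.001],
  ],
)

```text
time_s: 3.4
position: [0.5329, 0.3446, 0.0205]
tcp_rot: [[0.429, 0.903, -0.0], [0.903, -0.429, -0.0], [-0.0, -0.0, -1.0]]
force: [0.1, 0.4, 0.4]
opening: 0.391
grasp_force: 30.0
```

>>> step_arm(
  targets=[
    [-1, 0, 0, 0.1, 0],
    [-1, 0, 0, 0.3, 0],
    [-1, 0, 0, 0.5, 0],
    [-1, 0.1, -0.3, 0.52, -0.1],
    [-1, 0.13, -0.5, 0.52, -0.2],
    [-1, 0.16, -0.7, 0.52, -0.3],
    [-1, 0.2, -0.9, 0.52, -0.4],
    [-1, 0.2, -0.9, 0.52, -0.426],
    [-1, 0.2, -0.9, 0.52, -0.426],
    [-1, 0.2, -0.9, 0.52, -0.426],
    [-1, 0.2, -0.9, 0.52, -0.426],
    [-1, 0.2, -0.9, 0.52, -0.426],
    [-1, 0.2, -0.9, 0.52, -0.426],
    [-1, 0.2, -0.9, 0.52, -0.426],
  ],
)

```text
time_s: 4.8
position: [0.5827, 0.1197, 0.1504]
tcp_rot: [[0.978, -0.207, -0.0], [-0.207, -0.978, -0.0], [-0.0, 0.0, -1.0]]
force: [0.3, -0.1, -0.9]
opening: 0.381
grasp_force: 30.0
```

>>> step_arm(
  targets=[
    [-1, 0.04, -0.2, -0.08, 0],
    [-1, 0.066, -0.414, -0.16, 0],
    [-1, 0.066, -0.414, -0.16, 0],
    [-1, 0.066, -0.414, -0.16, 0],
    [-1, 0.066, -0.414, -0.16, 0],
  ],
)

```text
time_s: 5.3
position: [0.5992, 0.0168, 0.1107]
tcp_rot: [[0.978, -0.209, -0.0], [-0.209, -0.978, 0.001], [-0.001, -0.001, -1.0]]
force: [-0.0, 0.7, -0.7]
opening: 0.387
grasp_force: 30.0
```

```bash
python3 - <<'E'
from h import *
c=capture("wrist");s=read_state();pickle.dump(c,open("c2.pkl","wb"))
print(s["time_s"],s["position"].round(4),np.degrees(np.arctan2(s["tcp_rot"][1,0],s["tcp_rot"][0,0])),s["opening"],s["grasp_force"])
cv2.imwrite("pics/w2.png",cv2.cvtColor(c["color"],cv2.COLOR_RGB2BGR))
E
```

```text
5.35 [0.5993 0.0174 0.111 ] -12.010528111870146 0.3886036362939887 29.99831199645996
```

View pics/w2.png

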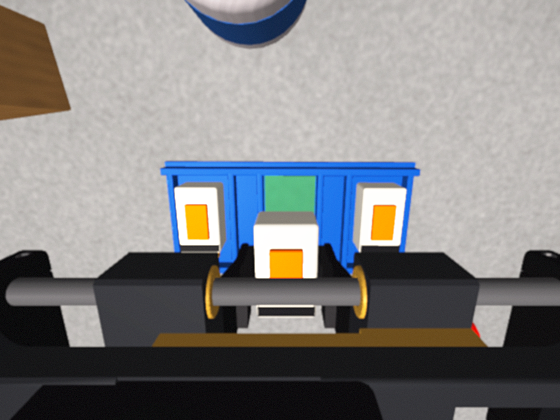

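The tray is square to the tool. The green pad shows at cols 265-315 with its top edge at row 176, the reference rockers are at (197,222) and (383,222), and the held switch is at (287,262). I'll compute the offsets.

```bash
python3 - <<'E'
from h import *
c=pickle.load(open("c2.pkl","rb"));p=np.array([599.3,17.4]);a=np.radians(-12.01);u=np.array([np.cos(a),np.sin(a)]);v=np.array([-u[1],u[0]])
def f(q): q=np.array(q)-p; return (q@u).round(1),(q@v).round(1)
O=((5,150,120),(20,255,255))
for n,b,z in [("refL",(180,195,215,250),.038),("refR",(365,195,405,250),.038),("held",(262,240,312,279),.1216)]:
    m=seg(c,*O,b); r=rect(c,m,z); bb=cv2.boundingRect(m); x,y,w,h=bb
    e=[onz(c,q,z)[:2]*1000 for q in [(x,y+h/2-.5),(x+w-1,y+h/2-.5),(x+w/2-.5,y)]]
    print(n,f(r[0]),r[1:],bb,"edgesL,R,top",[f(q) for q in e])
m=seg(c,(40,60,30),(85,255,255),(255,165,325,212));x,y,w,h=cv2.boundingRect(m)
print("pad",(x,y,w,h),[f(onz(c,q,.007)[:2]*1000) for q in [(x,y+8),(x+w-1,y+8),(x+w/2-.5,y)]])
E
```

```text
refL (np.float64(2.2), np.float64(70.0)) ((16.55971908569336, 27.42324447631836), 78.0198745727539) (185, 205, 24, 34) edgesL,R,top [(np.float64(2.4), np.float64(79.6)), (np.float64(2.5), np.float64(61.3)), (np.float64(15.9), np.float64(69.3))]
refR (np.float64(1.9), np.float64(-77.1)) ((17.377239227294922, 28.26604461669922), 78.00464630126953) (371, 205, 25, 35) edgesL,R,top [(np.float64(2.1), np.float64(-67.7)), (np.float64(2.1), np.float64(-86.7)), (np.float64(16.0), np.float64(-76.0))]
held (np.float64(6.1), np.float64(-0.5)) ((16.882577896118164, 16.48980712890625), 78.03711700439453) (270, 249, 33, 30) edgesL,R,top [(np.float64(6.2), np.float64(7.8)), (np.float64(6.2), np.float64(-8.8)), (np.float64(14.3), np.float64(-0.5))]
pad (265, 176, 50, 36) [(np.float64(26.8), np.float64(17.8)), (np.float64(26.8), np.float64(-24.7)), (np.float64(33.8), np.float64(-3.4))]
```

>>> step_arm(
  targets=[
    [-1, 0.0014, -0.0125, -0.1, 0],
    [-1, 0.0014, -0.0125, -0.2, 0],
    [-1, 0.0014, -0.0125, -0.26, 0],
    [-1, 0.0014, -0.0125, -0.29, 0],
    [-1, 0.0014, -0.0125, -0.31, 0],
    [-1, 0.0014, -0.0125, -0.322, 0],
    [-1, 0.0014, -0.0125, -0.33, 0],
    [-1, 0.0014, -0.0125, -0.33, 0],
    [-1, 0.0014, -0.0125, -0.33, 0],
  ],
)

```text
time_s: 6.25
position: [0.6001, 0.0129, 0.0286]
tcp_rot: [[0.978, -0.21, 0.001], [-0.21, -0.978, -0.0], [0.001, -0.0, -1.0]]
force: [0.6, 0.2, 0.1]
opening: 0.392
grasp_force: 30.0
```

>>> step_arm(
  targets=[
    [-1, 0, 0, -0.003, 0],
    [-1, 0, 0, -0.0045, 0],
    [-1, 0, 0, -0.0045, 0],
    [-1, 0, 0, -0.0045, 0],
  ],
)

```text
time_s: 6.65
position: [0.6, 0.0129, 0.0275]
tcp_rot: [[0.978, -0.21, 0.001], [-0.21, -0.978, -0.0], [0.001, 0.0, -1.0]]
force: [-1.3, -0.3, 3.9]
opening: 0.387
grasp_force: 30.0
```

>>> step_arm(
  targets=[
    [0.1, 0, 0, 0, 0],
    [0.1, 0, 0, 0, 0],
    [0.1, 0, 0, 0, 0],
    [0.1, 0, 0, 0, 0],
    [0.1, 0, 0, 0.05, 0],
    [0.1, 0, 0, 0.2, 0],
    [0.1, 0, 0, 0.4, 0],
    [0.1, 0, 0, 0.6, 0],
    [0.5, 0, 0, 0.7, 0],
    [0.5, 0, 0, 0.7, 0],
    [0.5, 0, 0, 0.7, 0],
  ],
)

```text
time_s: 7.75
position: [0.5996, 0.0131, 0.2029]
tcp_rot: [[0.978, -0.209, 0.001], [-0.209, -0.978, -0.0], [0.001, -0.0, -1.0]]
force: [-0.3, -0.2, -0.4]
opening: 0.711
grasp_force: 0.0
```

```bash
python3 - <<'E'
from h import *
w=capture("wrist");t=capture("top");sd=capture("side");s=read_state();pickle.dump((w,t,sd),open("c3.pkl","wb"))
print(s["time_s"],s["position"].round(4),s["opening"])
B=lambda c:cv2.cvtColor(c["color"],cv2.COLOR_RGB2BGR)
a=cv2.resize(B(w)[130:300,150:430],None,fx=2,fy=2)
b=cv2.resize(B(t)[175:275,330:430],None,fx=2.5,fy=2.5,interpolation=cv2.INTER_CUBIC)
d=cv2.resize(B(sd)[225:305,255:355],None,fx=2.5,fy=2.5,interpolation=cv2.INTER_CUBIC)
o=np.zeros((600,560,3),np.uint8);o[:340]=a;o[345:595,:250]=b;o[345:545,260:510]=d
cv2.imwrite("pics/w3.png",o)
# measure yellow torch in top/side and foot
for n,c,bx in [("top",t,(340,180,395,260)),("side",sd,(270,225,345,300))]:
    m=seg(c,(20,120,100),(35,255,255),bx); print(n,"yellow",cv2.minAreaRect(cv2.findNonZero(m)))
E
```

```text
7.9 [0.5984 0.0133 0.2003] 0.7464854446308412
top yellow ((367.435791015625, 227.38075256347656), (10.631872177124023, 22.892047882080078), 16.699241638183594)
side yellow ((310.4508361816406, 257.04095458984375), (10.114913940429688, 24.967193603515625), 50.19443130493164)
```

View pics/w3.png

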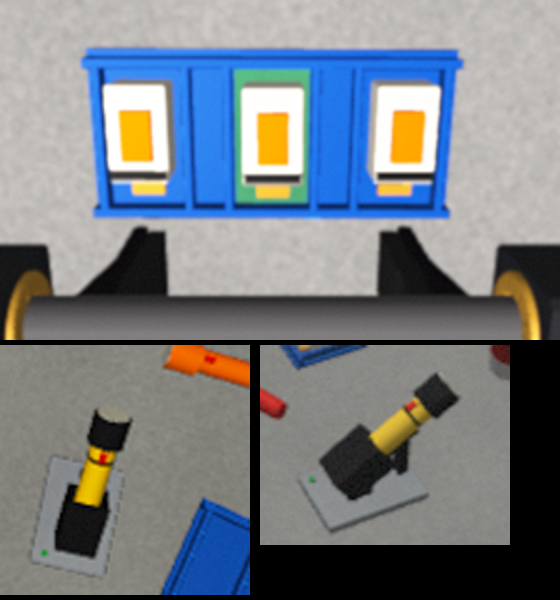

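The switch sits squarely on the pad with its tab on the same side as the references (crop (272,140)). Next I'll move over the holster to measure the torch.

>>> step_arm(
  targets=[
    [1, -0.2, -0.5, 0.2, 0],
    [1, -0.4, -0.96, 0.2, 0],
    [1, -0.4, -0.96, 0.2, 0],
    [1, -0.4, -0.96, 0.2, 0],
    [1, -0.4, -0.96, 0.2, 0],
    [1, -0.4, -0.96, 0.2, 0],
    [1, -0.4, -0.96, 0.2, 0],
  ],
)

```text
time_s: 8.6
position: [0.4988, -0.2288, 0.2509]
tcp_rot: [[0.977, -0.214, -0.001], [-0.214, -0.977, 0.001], [-0.002, -0.001, -1.0]]
force: [0.0, 0.9, 0.5]
opening: 0.996
grasp_force: 0.0
```

>>> step_arm(
  targets=[
    [1, 0, -0.312, 0, 0],
    [1, 0, -0.312, 0, 0],
    [1, 0, -0.312, 0, 0],
    [1, 0, -0.312, 0, 0],
  ],
)

```text
time_s: 9.0
position: [0.4999, -0.3029, 0.2505]
tcp_rot: [[0.978, -0.209, -0.002], [-0.209, -0.978, 0.003], [-0.003, -0.003, -1.0]]
force: [-0.1, 0.7, 0.5]
opening: 1.003
grasp_force: 0.0
```

```bash
python3 - <<'E'
from h import *
w=capture("wrist");s=read_state();pickle.dump((w,s),open("c4.pkl","wb"))
print(s["time_s"],s["position"].round(4),np.degrees(np.arctan2(s["tcp_rot"][1,0],s["tcp_rot"][0,0])))
cv2.imwrite("pics/w4.png",cv2.cvtColor(w["color"],cv2.COLOR_RGB2BGR))
E
```

```text
9.05 [ 0.4998 -0.3024  0.2507] -12.004910089963168
```

View pics/w4.png

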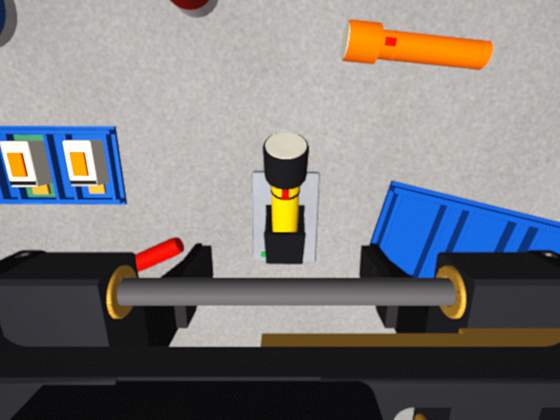

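The foot spans cols 252-319 and rows 171-262, the lens centre is near (286,146), and the red mark on the barrel is at (285,194). The axis is almost in line with the tool's x. I'll fit the holster pose.

```bash
python3 - <<'E'
from h import *
from scipy.optimize import least_squares
w,s=pickle.load(open("c4.pkl","rb")); g=cv2.cvtColor(w["color"],cv2.COLOR_RGB2GRAY).astype(float)
gs=cv2.GaussianBlur(g,(3,3),0)
def edge(row,a,b):
    d=np.abs(np.diff(gs[row-2:row+3].mean(0)[a:b+1])); i=d.argmax()
    return a+i+.5, d[i].round(1)
for r in (180,200,220,240,255): print(r,"foot",edge(r,244,259),edge(r,311,326),"dark",edge(r,260,285),edge(r,287,310))
for c_ in (258,262,310,314):
    d=np.diff(gs[:,c_-2:c_+3].mean(1)); print(c_,"top",165+np.abs(d[165:178]).argmax()+.5,"bot",255+np.abs(d[255:269]).argmax()+.5)
m=((g>150)).astype(np.uint8); k=np.zeros_like(m);k[132:160,266:307]=m[132:160,266:307]
h=cv2.cvtColor(w["color"],cv2.COLOR_RGB2HSV)
L=[]
for r in range(138,158): L.append((r,edge(r,258,272)[0],edge(r,300,314)[0]))
print([( r,(a+b)/2,b-a) for r,a,b in L][::4])
y=seg(w,(20,120,100),(35,255,255),(262,180,310,240)); n=cv2.findNonZero(y)[:,0]
for r in range(n[:,1].min(),n[:,1].max()+1,5): q=n[n[:,1]==r][:,0]; print(r,q.min(),q.max())
E
```

```text
180 foot (np.float64(252.5), np.float64(12.1)) (np.float64(317.5), np.float64(14.0)) dark (np.float64(265.5), np.float64(44.5)) (np.float64(304.5), np.float64(48.2))
200 foot (np.float64(253.5), np.float64(5.7)) (np.float64(316.5), np.float64(14.6)) dark (np.float64(278.5), np.float64(7.6)) (np.float64(298.5), np.float64(22.2))
220 foot (np.float64(253.5), np.float64(9.6)) (np.float64(315.5), np.float64(15.8)) dark (np.float64(271.5), np.float64(68.5)) (np.float64(303.5), np.float64(60.9))
240 foot (np.float64(253.5), np.float64(9.3)) (np.float64(314.5), np.float64(18.8)) dark (np.float64(264.5), np.float64(57.2)) (np.float64(304.5), np.float64(63.5))
255 foot (np.float64(253.5), np.float64(6.1)) (np.float64(313.5), np.float64(18.5)) dark (np.float64(265.5), np.float64(43.6)) (np.float64(302.5), np.float64(58.9))
258 top 172.5 bot 259.5
262 top 172.5 bot 256.5
310 top 173.5 bot 260.5
314 top 173.5 bot 261.5
[(138, np.float64(288.0), np.float64(37.0)), (142, np.float64(285.5), np.float64(40.0)), (146, np.float64(285.5), np.float64(40.0)), (150, np.float64(285.5), np.float64(46.0)), (154, np.float64(285.0), np.float64(45.0))]
186 271 273
191 272 281
196 272 298
201 272 298
206 271 298
211 271 297
216 272 297
221 272 297
226 272 296
231 272 296
```

```bash
python3 - <<'E'
from h import *
from scipy.optimize import least_squares
w,s=pickle.load(open("c4.pkl","rb"))
def W(p,h,l,z): c,q=np.cos(p[2]),np.sin(p[2]); return [p[0]+h*c-l*q,p[1]+h*q+l*c,z]
P=lambda p,h,l,z: proj(w,W(p,h,l,z))
def colat(p,l,row):
    a=P(p,65,l,.012);b=P(p,-65,l,.012); return a[0]+(row-a[1])*(b[0]-a[0])/(b[1]-a[1])
def res(p):
    r=[colat(p,45,180)-252.9,colat(p,-45,180)-317.4,colat(p,-45,220)-315.5,colat(p,45,220)-253.5,colat(p,-45,255)-313.6]
    r+=[P(p,65,0,.012)[1]-173, P(p,-65,0,.012)[1]-260.5]
    L=P(p,105.4e0/1,0,.131) if 0 else None
    return r
# lengths in mm -> m
_P=P
P=lambda p,h,l,z:_P(p,h/1000,l/1000,z)
f=least_squares(res,[.455,-.295,-.21]); p=f.x
print(p[:2],np.degrees(p[2]),"res",f.fun.round(2))
print("torch org",W(p,.044,0,.088),"lens uv",P(p,105.4,0,.131),"yellow uv",P(p,44,0,.088))
print("can etc; axis dir",np.cos(p[2]),np.sin(p[2]))
E
```

```text
[ 0.45452317 -0.28959178] -14.142382590217755 res [-1.63  2.13  1.24 -2.45  0.7  -1.48  1.77]
torch org [np.float64(0.4971896006240155), np.float64(-0.300342403168881), 0.088] lens uv [286.89959602 145.62007063] yellow uv [284.71287238 201.02077754]
can etc; axis dir 0.9696915440943141 -0.24433237467021218
```

>>> step_arm(
  targets=[
    [1, -0.011, 0.009, -0.2, -0.0067],
    [1, -0.011, 0.009, -0.4, -0.0067],
    [1, -0.011, 0.009, -0.55, -0.0067],
    [1, -0.011, 0.009, -0.62, -0.0067],
    [1, -0.011, 0.009, -0.662, -0.0067],
    [1, -0.011, 0.009, -0.662, -0.0067],
    [-1, -0.011, 0.009, -0.662, -0.0067],
    [-1, -0.011, 0.009, -0.662, -0.0067],
    [-1, -0.011, 0.009, -0.662, -0.0067],
    [-1, -0.011, 0.009, -0.662, -0.0067],
    [-1, -0.011, 0.009, -0.662, -0.0067],
    [-1, -0.011, 0.009, -0.662, -0.0067],
    [-1, -0.011, 0.009, -0.662, -0.0067],
    [-1, -0.011, 0.009, -0.662, -0.0067],
  ],
)

```text
time_s: 10.45
position: [0.4969, -0.3026, 0.0864]
tcp_rot: [[0.973, -0.23, -0.0], [-0.23, -0.973, 0.0], [-0.0, -0.0, -1.0]]
force: [0.5, -0.1, 0.7]
opening: 0.351
grasp_force: 0.2
```

>>> step_arm(
  targets=[
    [-1, 0, 0, 0, 0],
    [-1, 0, 0, 0, 0],
    [-1, 0, 0, 0, 0],
  ],
)

```text
time_s: 10.75
position: [0.4969, -0.3026, 0.0863]
tcp_rot: [[0.973, -0.23, -0.0], [-0.23, -0.973, 0.0], [-0.0, -0.0, -1.0]]
force: [0.5, 1.1, 0.1]
opening: 0.337
grasp_force: 30.0
```

>>> step_arm(
  targets=[
    [-1, 0.032, -0.0075, 0.023, 0],
    [-1, 0.064, -0.015, 0.046, 0],
    [-1, 0.096, -0.0225, 0.069, 0],
    [-1, 0.128, -0.03, 0.092, 0],
    [-1, 0.16, -0.0375, 0.115, 0],
    [-1, 0.191, -0.045, 0.138, 0],
    [-1, 0.223, -0.053, 0.161, 0],
    [-1, 0.223, -0.053, 0.161, 0],
    [-1, 0.223, -0.053, 0.161, 0],
  ],
)

```text
time_s: 11.65
position: [0.5527, -0.3158, 0.1267]
tcp_rot: [[0.973, -0.23, -0.0], [-0.23, -0.973, 0.0], [-0.0, -0.0, -1.0]]
force: [-0.4, 0.1, -0.8]
opening: 0.332
grasp_force: 30.0
```

```bash
python3 - <<'E'
from h import *
sd=capture("side");w=capture("wrist");s=read_state();pickle.dump((sd,w,s),open("c5.pkl","wb"))
print(s["time_s"],s["position"].round(4),s["force"].round(1),s["moment"].round(2),s["grasp_force"])
B=lambda c:cv2.cvtColor(c["color"],cv2.COLOR_RGB2BGR)
a=cv2.resize(B(sd)[185:305,240:380],None,fx=4,fy=4,interpolation=cv2.INTER_CUBIC)
cv2.imwrite("pics/s5.png",a)
E
```

```text
11.75 [ 0.552  -0.3155  0.1262] [-0.7  0.5 -2.1] [-0.02  0.16  0.04] 29.99919980764389
```

View pics/s5.png

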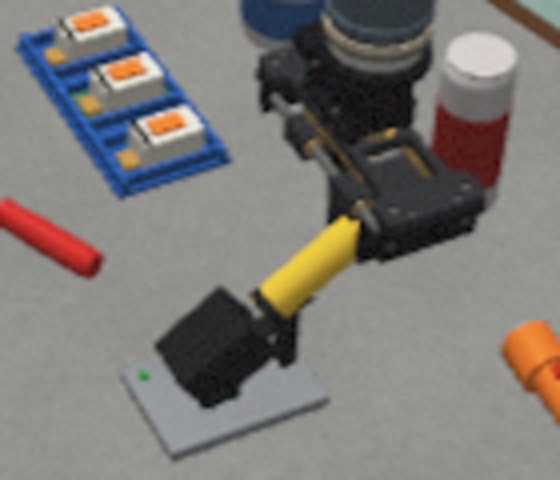

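The torch is clear of the holster at crop (310,260), still about 35° lens-up. The tool can't tilt, so I'll press the tail half down on the fixed tongue tip so the torch pivots in the jaws, lens down.

>>> step_arm(
  targets=[
    [-1, 0, 0, -0.02, 0],
    [-1, 0, 0, -0.04, 0],
    [-1, 0, 0, -0.06, 0],
    [-1, 0, 0, -0.08, 0],
    [-1, 0, 0, -0.08, 0],
  ],
)

```text
time_s: 12.25
position: [0.554, -0.3172, 0.1076]
tcp_rot: [[0.973, -0.23, 0.003], [-0.23, -0.973, -0.003], [0.004, 0.002, -1.0]]
force: [0.8, -1.3, 4.4]
opening: 0.335
grasp_force: 30.0
```

>>> step_arm(
  targets=[
    [-1, 0, 0, -0.02, 0],
    [-1, 0, 0, -0.04, 0],
    [-1, 0, 0, -0.06, 0],
    [-1, 0, 0, -0.08, 0],
    [-1, 0, 0, -0.1, 0],
    [-1, 0, 0, -0.12, 0],
    [-1, 0, 0, -0.12, 0],
  ],
)

```text
time_s: 12.95
position: [0.5569, -0.3185, 0.0782]
tcp_rot: [[0.973, -0.231, 0.01], [-0.231, -0.973, -0.006], [0.011, 0.004, -1.0]]
force: [6.0, -1.7, 2.9]
opening: 0.34
grasp_force: 30.0
```

```bash
python3 - <<'E'
from h import *
sd=capture("side");w=capture("wrist");s=read_state();pickle.dump((sd,w,s),open("c6.pkl","wb"))
print(s["time_s"],s["position"].round(4),s["force"].round(1),s["grasp_force"])
B=lambda c:cv2.cvtColor(c["color"],cv2.COLOR_RGB2BGR)
a=cv2.resize(B(sd)[185:305,240:380],None,fx=3.5,fy=3.5,interpolation=cv2.INTER_CUBIC)
b=cv2.resize(B(w)[:,140:430],None,fx=1,fy=1)
o=np.zeros((420,800,3),np.uint8);o[:,:490]=a;o[:,500:790]=b
cv2.imwrite("pics/s6.png",o)
E
```

```text
13.05 [ 0.5569 -0.3185  0.0784] [ 6.6 -1.4  2.9] 30.000478327274323
```

View pics/s6.png

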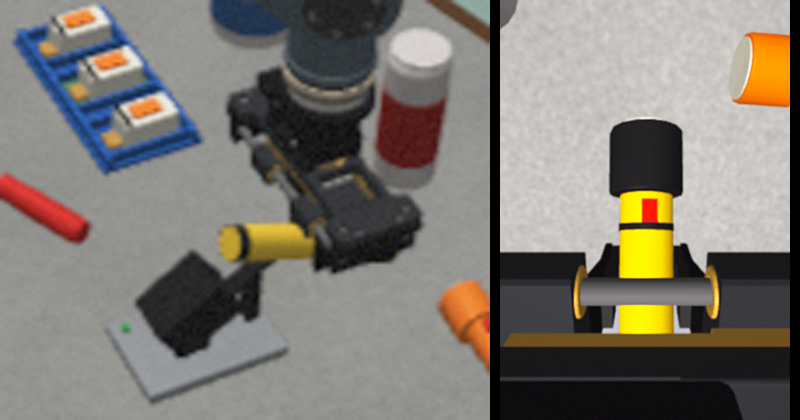

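It works: the torch now points roughly 25-30° lens down, with its tail at (235,242). I'll press further.

>>> step_arm(
  targets=[
    [-1, -0.007, 0.002, -0.008, 0],
    [-1, -0.014, 0.003, -0.016, 0],
    [-1, -0.02, 0.005, -0.024, 0],
    [-1, -0.03, 0.007, -0.032, 0],
    [-1, -0.03, 0.007, -0.032, 0],
  ],
)

```text
time_s: 13.55
position: [0.552, -0.3183, 0.0715]
tcp_rot: [[0.973, -0.231, 0.015], [-0.231, -0.973, -0.01], [0.017, 0.006, -1.0]]
force: [9.1, -2.3, 5.1]
opening: 0.335
grasp_force: 30.0
```

```bash
cat > tilt.py <<'E'
from h import *
from scipy.optimize import least_squares
def edges_w(w):
    m=seg(w,(20,120,100),(35,255,255),(230,100,345,300)); return m
if __name__=="__main__":
    w=capture("wrist");s=read_state();pickle.dump((w,s),open("c7.pkl","wb"))
    print(s["time_s"],s["position"].round(4),s["force"].round(1),s["moment"].round(2),s["grasp_force"])
    m=cv2.inRange(cv2.cvtColor(w["color"],cv2.COLOR_RGB2HSV),(0,0,0),(180,255,75)); 
    R=s["tcp_rot"];X=R[:,0]
    # head widths by row, and red mark
    for r in range(90,240,6):
        q=np.flatnonzero(m[r,230:345]); 
        if len(q): print(r,q.min()+230,q.max()+230,end="; ")
    print()
    for a in (25,30,35,40,45):   # predicted rows: lens upper rim, head rear upper rim, head half-width cols
        A=np.cos(np.radians(a))*X+np.array([0,0,-np.sin(np.radians(a))]); N=np.sin(np.radians(a))*X+np.array([0,0,np.cos(np.radians(a))])
        o=s["position"]+[0,0,.002]
        f=[proj(w,o+A*t+N*.021)[1].round(1) for t in(.075,.038)]
        l=[proj(w,o+A*.075+R[:,1]*k) .round(1).tolist() for k in(.021,-.021)]
        print(a,f,l,"rear edges",[proj(w,o+A*.038+R[:,1]*k)[0].round(1) for k in(.021,-.021)])
E
python3 tilt.py
```

```text
13.6 [ 0.5518 -0.3183  0.0715] [ 9.5 -2.4  5.2] [-0.32 -1.2   0.08] 30.009961961768568
126 266 305; 132 257 314; 138 254 318; 144 253 319; 150 253 319; 156 253 319; 162 253 319; 168 252 319; 174 252 320; 180 252 320; 186 252 320; 192 252 320; 198 256 315; 216 273 298; 222 260 311; 
25 [np.float64(122.7), np.float64(191.1)] [[321.4, 139.4], [250.7, 139.3]] rear edges [np.float64(322.7), np.float64(249.6)]
30 [np.float64(125.8), np.float64(189.6)] [[320.1, 144.2], [251.9, 144.2]] rear edges [np.float64(322.0), np.float64(250.2)]
35 [np.float64(129.6), np.float64(188.7)] [[319.0, 149.6], [253.0, 149.5]] rear edges [np.float64(321.3), np.float64(250.9)]
40 [np.float64(134.2), np.float64(188.5)] [[317.9, 155.3], [253.9, 155.3]] rear edges [np.float64(320.7), np.float64(251.4)]
45 [np.float64(139.3), np.float64(188.8)] [[316.9, 161.4], [254.8, 161.4]] rear edges [np.float64(320.1), np.float64(251.9)]
```

>>> step_arm(
  targets=[
    [-1, 0.04, -0.01, 0.1, 0],
    [-1, 0.04, -0.01, 0.3, 0],
    [-1, 0.04, -0.01, 0.5, 0],
    [-1, 0.04, -0.01, 0.6, 0],
    [-1, 0.1, 0.2, 0.6, 0.04],
    [-1, 0.19, 0.4, 0.6, 0.08],
    [-1, 0.19, 0.52, 0.6, 0.12],
    [-1, 0.19, 0.52, 0.6, 0.165],
    [-1, 0.19, 0.52, 0.6, 0.21],
    [-1, 0.19, 0.52, 0.6, 0.255],
    [-1, 0.19, 0.52, 0.6, 0.3],
    [-1, 0.19, 0.52, 0.6, 0.345],
    [-1, 0.19, 0.52, 0.6, 0.39],
    [-1, 0.19, 0.52, 0.6, 0.435],
    [-1, 0.19, 0.52, 0.6, 0.48],
    [-1, 0.19, 0.52, 0.6, 0.525],
    [-1, 0.19, 0.52, 0.6, 0.574],
    [-1, 0.19, 0.52, 0.6, 0.574],
    [-1, 0.19, 0.52, 0.6, 0.574],
    [-1, 0.19, 0.52, 0.6, 0.574],
  ],
)

```text
time_s: 15.6
position: [0.5924, -0.1841, 0.2183]
tcp_rot: [[0.002, 1.0, -0.001], [1.0, -0.002, 0.0], [0.0, -0.001, -1.0]]
force: [0.6, 0.8, -1.6]
opening: 0.336
grasp_force: 30.0
```

```bash
python3 - <<'E'
from h import *
sd=capture("side");t=capture("top");w=capture("wrist");s=read_state();pickle.dump((sd,t,w,s),open("c8.pkl","wb"))
print(s["time_s"],s["position"].round(4),np.degrees(np.arctan2(s["tcp_rot"][1,0],s["tcp_rot"][0,0])),s["force"].round(1),s["grasp_force"])
B=lambda c:cv2.cvtColor(c["color"],cv2.COLOR_RGB2BGR)
def crop(c,p,k,f,wd,ht):
    u=proj(c,p).astype(int); x=max(0,min(560-wd,u[0]-wd//2)); y=max(0,min(420-ht,u[1]-ht//2)); print("crop org",x,y,"f",f)
    return cv2.resize(B(c)[y:y+ht,x:x+wd],None,fx=f,fy=f,interpolation=cv2.INTER_CUBIC)
p=s["position"]
o=np.zeros((600,800,3),np.uint8)
o[:300,:400]=crop(sd,p,0,4,100,75); o[300:600,:400]=crop(t,p,0,4,100,75); o[:420,410:790]=B(w)[:,90:470]
cv2.imwrite("pics/s8.png",o)
E
```

```text
15.75 [ 0.5927 -0.1842  0.2186] 89.9595212107948 [-0.1  0.5 -1.3] 29.993527634069324
crop org 260 152 f 4
crop org 280 146 f 4
```

View pics/s8.png

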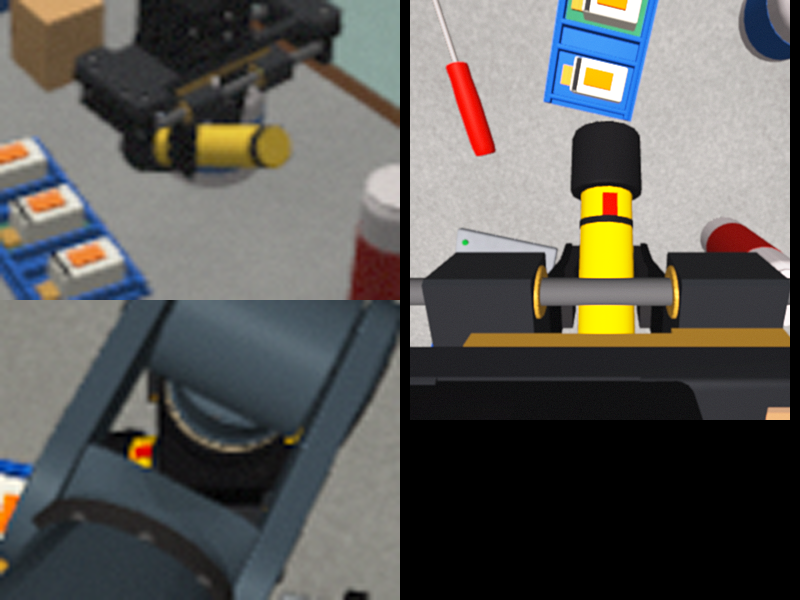

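Side view: the tail face centre is at crop (271,146), i.e. image (328,188). Wrist view: the head is at wrist-image rows 123-198, cols 253-320. I'll fit the tilt and slip from both views.

```bash
cat > fit.py <<'E'
from h import *
from scipy.optimize import least_squares
from scipy.spatial import ConvexHull
def cyl(o,A,t0,t1,r):
    u=np.cross(A,[0,0,1.]);u/=np.linalg.norm(u);v=np.cross(A,u);th=np.linspace(0,2*np.pi,60)
    return np.array([o+A*t+r*(u*np.cos(k)+v*np.sin(k)) for t in(t0,t1) for k in th])
def axis(yaw,a): return np.array([np.cos(yaw)*np.cos(a),np.sin(yaw)*np.cos(a),-np.sin(a)])
def fit(sd,w,s,show=1):
    p0=s["position"]; yaw0=np.arctan2(s["tcp_rot"][1,0],s["tcp_rot"][0,0])
    # head silhouette in wrist
    g=cv2.cvtColor(w["color"],cv2.COLOR_RGB2HSV); m=cv2.inRange(g,(0,0,0),(180,255,75))
    k=np.zeros_like(m);k[90:212,235:340]=m[90:212,235:340]
    n,l,st,ce=cv2.connectedComponentsWithStats(k); i=1+st[1:,4].argmax(); q=np.argwhere(l==i)
    rt=np.median([q[q[:,1]==c][:,0].min() for c in range(280,293)]); 
    L=[(r,q[q[:,0]==r][:,1].min(),q[q[:,0]==r][:,1].max()) for r in (145,160,175)]
    rb=np.median([q[q[:,1]==c][:,0].max() for c in range(280,293)])
    # side yellow: extreme points
    u=proj(sd,p0).astype(int); y=seg(sd,(18,110,60),(35,255,255),(u[0]-30,u[1]-40,u[0]+60,u[1]+45))
    ys=np.argwhere(y); C=[u[0]+3,u[0]+8,u[0]+14]
    if show: print("head rows",rt,rb,L,"side yellow xmax",ys[:,1].max(),[(c,ys[ys[:,1]==c][:,0].min(),ys[ys[:,1]==c][:,0].max()) for c in C])
    def res(x):
        yaw,a,t,lat,dz=x; A=axis(yaw0+yaw,a); o=p0+[0,0,dz]+A*t+s["tcp_rot"][:,1]*lat
        N=np.array([np.cos(yaw0+yaw)*np.sin(a),np.sin(yaw0+yaw)*np.sin(a),np.cos(a)])
        H=np.array([proj(w,z) for z in cyl(o,A,.038,.075,.021)])
        r=[H[:,1].min()-rt+.0, proj(w,o+A*.038+N*.021)[1]-rb]
        hull=H[ConvexHull(H).vertices]
        def cross(P,row,ax):
            v=[]
            for a1,b1 in zip(P,np.roll(P,-1,0)):
                d=b1[ax]-a1[ax]
                if (a1[ax]-row)*(b1[ax]-row)<=0 and abs(d)>1e-9: v.append(a1[1-ax]+(row-a1[ax])/d*(b1[1-ax]-a1[1-ax]))
            return (min(v),max(v)) if v else (0,0)
        for row,c0,c1 in L:
            e=cross(hull,row,1); r+=[(e[0]-c0),(e[1]-c1)]
        S=np.array([proj(sd,z) for z in cyl(o,A,-.09,.038,.015)]); sh=S[ConvexHull(S).vertices]
        r+=[2*(S[:,0].max()-ys[:,1].max())]
        for c in C:
            b=ys[ys[:,1]==c][:,0]; e=cross(sh,c,0); r+=[2*(e[0]-b.min()),2*(e[1]-b.max())]
        r+=[dz*300,lat*500,yaw*20]
        return np.array(r)
    f=least_squares(res,[0,.5,-.003,0,.002]); x=f.x
    if show: print("yaw,a",np.degrees(x[:2]).round(2),"slip,lat,dz mm",(x[2:]*1000).round(1),"res",f.fun.round(1))
    A=axis(yaw0+x[0],x[1]); o=p0+[0,0,x[4]]+A*x[2]+s["tcp_rot"][:,1]*x[3]
    return o,A
if __name__=="__main__":
    sd,t,w,s=pickle.load(open("c8.pkl","rb")); o,A=fit(sd,w,s); print("origin",o.round(4),"axis",A.round(3))
E
python3 fit.py
```

```text
head rows 122.0 184.0 [(145, np.int64(253), np.int64(319)), (160, np.int64(252), np.int64(319)), (175, np.int64(252), np.int64(320))] side yellow xmax 331 [(np.int64(313), np.int64(183), np.int64(192)), (np.int64(318), np.int64(183), np.int64(192)), (np.int64(324), np.int64(183), np.int64(191))]
yaw,a [-0.21 35.08] slip,lat,dz mm [ 5.8 -1.3  5.7] res [ 1.2 -1.2 -0.6  0.5 -0.3  1.1 -1.   0.6  0.9 -0.5  2.3 -1.6  1.6 -2.8
  2.7  1.7 -0.6 -0.1]
origin [ 0.5914 -0.1794  0.221 ] axis [ 0.004  0.818 -0.575]
```

>>> step_arm(
  targets=[
    [-1, 0.01, -0.02, -0.05, 0],
    [-1, 0.02, -0.04, -0.1, 0],
    [-1, 0.031, -0.066, -0.15, 0],
    [-1, 0.031, -0.066, -0.19, 0],
    [-1, 0.031, -0.066, -0.212, 0],
    [-1, 0.031, -0.066, -0.212, 0],
    [-1, 0.031, -0.066, -0.212, 0],
    [-1, 0.031, -0.066, -0.212, 0],
  ],
)

```text
time_s: 16.55
position: [0.6009, -0.2007, 0.1663]
tcp_rot: [[-0.001, 1.0, 0.001], [1.0, 0.001, -0.001], [-0.001, 0.001, -1.0]]
force: [-0.6, 0.1, -2.0]
opening: 0.337
grasp_force: 30.0
```

```bash
python3 - <<'E'
from fit import *
s=read_state();sd=capture("side");w=capture("wrist");t=capture("top");pickle.dump((sd,t,w,s),open("c9.pkl","wb"))
print(s["time_s"],s["position"].round(4),s["force"].round(1),s["grasp_force"])
o,A=fit(sd,w,s);print("origin",o.round(4),"axis",A.round(3))
# switch middle seen in wrist and side (rocker centre, z=.039)
b=(225,0,350,110)
m=seg(w,(5,150,120),(20,255,255),b);print("bb",cv2.boundingRect(m),rect(w,m,.039))
# all rockers in side
h=cv2.cvtColor(sd["color"],cv2.COLOR_RGB2HSV);k=cv2.inRange(h,(5,150,120),(18,255,255));k[:170]=0;k[230:]=0;k[:,:240]=0;k[:,300:]=0
n,l,st,ce=cv2.connectedComponentsWithStats(k)
for i in range(1,n):
    if st[i,4]>15: print("side rocker",ce[i].round(1),onz(sd,ce[i],.038).round(4))
C=np.array([.600,.013,.021]);L=o+A*.075;d=C-L;D=np.linalg.norm(d);print("dist",D,"ang err",np.degrees(np.arccos(d@A/D)),"miss mm",((d-A*(d@A))*1000).round(1))
B=lambda c:cv2.cvtColor(c["color"],cv2.COLOR_RGB2BGR).copy()
S,W=B(sd),B(w)
for c,im in((sd,S),(w,W)):
    for q,col in((o-A*.09,(255,0,255)),(L,(255,0,255)),(C+[0,0,.018],(0,255,0)),(o,(255,255,0))):
        u=proj(c,q); cv2.circle(im,(int(round(u[0])),int(round(u[1]))),1,col,-1)
x=np.zeros((420,800,3),np.uint8);x[:400,:400]=cv2.resize(S[140:240,235:335],None,fx=4,fy=4,interpolation=cv2.INTER_CUBIC);x[:,410:790]=W[:,90:470]
cv2.imwrite("pics/s9.png",x)
E
```

```text
16.55 [ 0.6009 -0.2007  0.1663] [-0.6  0.1 -2. ] 29.993380999658257
head rows 122.0 184.0 [(145, np.int64(253), np.int64(319)), (160, np.int64(252), np.int64(319)), (175, np.int64(252), np.int64(320))] side yellow xmax 336 [(np.int64(318), np.int64(198), np.int64(208)), (np.int64(323), np.int64(199), np.int64(208)), (np.int64(329), np.int64(200), np.int64(207))]
yaw,a [2.000e-02 3.461e+01] slip,lat,dz mm [ 5.6 -0.9  5.3] res [ 1.  -1.  -0.7  0.5 -0.4  1.1 -1.   0.7  0.8  1.2  1.5 -1.3  1.3 -3.9
  3.1  1.6 -0.5  0. ]
origin [ 0.5999 -0.1961  0.1685] axis [-0.001  0.823 -0.568]
bb (249, 54, 33, 9) ((581.9913940429688, -68.2457046508789), (1.8192490339279175, 27.5839786529541), 80.13204956054688)
side rocker [262.2 190. ] [0.6156 0.0842 0.038 ]
side rocker [270.9 202.1] [0.5991 0.0132 0.038 ]
side rocker [281.  215.5] [ 0.5831 -0.062   0.038 ]
dist 0.18087334060710752 ang err 0.829884922238345 miss mm [ 0.3 -1.5 -2.1]
```

View pics/s9.png

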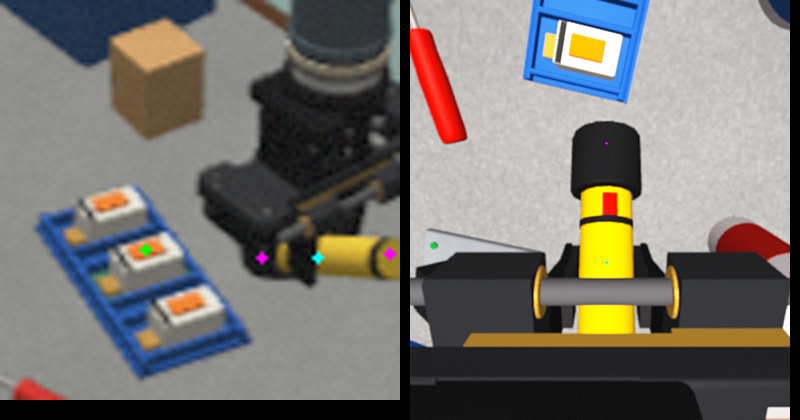

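The side view shows the placed switch (148,252) with the projected target dot on its rocker, and the torch points down at it. I'll check the tilt estimate's sensitivity once, then finish.

```bash
python3 - <<'E'
import fit as F
from fit import *
sd,t,w,s=pickle.load(open("c9.pkl","rb"))
src=open("fit.py").read()
C=np.array([.5995,.0132,.021])
for name,wt in [("wrist-heavy",(3,.3)),("side-heavy",(.3,3)),("noprior",(1,1))]:
    code=src.split("if __name__")[0].replace("return np.array(r)","r=np.array(r);r[:8]*=%g;r[8:15]*=%g;%s;return r"%(wt[0],wt[1],"r[15:17]*=.1" if name=="noprior" else "pass"))
    ns={};exec(code,ns); o,A=ns["fit"](sd,w,s,1);d=C-o-A*.075;print(name,"a",np.degrees(np.arcsin(-A[2])).round(1),"miss",((d-A*(d@A))*1000).round(1),"D",np.linalg.norm(d).round(3))
E
```

```text
head rows 122.0 184.0 [(145, np.int64(253), np.int64(319)), (160, np.int64(252), np.int64(319)), (175, np.int64(252), np.int64(320))] side yellow xmax 336 [(np.int64(318), np.int64(198), np.int64(208)), (np.int64(323), np.int64(199), np.int64(208)), (np.int64(329), np.int64(200), np.int64(207))]
yaw,a [ 0.44 31.84] slip,lat,dz mm [ 4.3 -0.6 -0.7] res [ 2.  -1.8 -1.8  0.3 -0.   2.1 -1.3  0.9  0.7  1.4  1.5  0.9  1.6  0.4
  2.5 -0.2 -0.3  0.2]
wrist-heavy a 31.8 miss [ 1.  -5.3 -8.5] D 0.179
head rows 122.0 184.0 [(145, np.int64(253), np.int64(319)), (160, np.int64(252), np.int64(319)), (175, np.int64(252), np.int64(320))] side yellow xmax 336 [(np.int64(318), np.int64(198), np.int64(208)), (np.int64(323), np.int64(199), np.int64(208)), (np.int64(329), np.int64(200), np.int64(207))]
yaw,a [-0.54 32.8 ] slip,lat,dz mm [ 7.4 -1.1  7.7] res [ -1.1  -1.   -0.2   0.7  -0.1   0.8  -0.4   0.6   0.8   0.9   2.   -4.9
   3.1 -10.6  10.4   2.3  -0.5  -0.2]
side-heavy a 32.8 miss [ -2.3  -6.9 -10.7] D 0.181
head rows 122.0 184.0 [(145, np.int64(253), np.int64(319)), (160, np.int64(252), np.int64(319)), (175, np.int64(252), np.int64(320))] side yellow xmax 336 [(np.int64(318), np.int64(198), np.int64(208)), (np.int64(323), np.int64(199), np.int64(208)), (np.int64(329), np.int64(200), np.int64(207))]
yaw,a [-0.31 34.53] slip,lat,dz mm [ 5.6 -1.3  5.9] res [ 0.9 -0.9 -0.8  0.7 -0.5  1.2 -1.2  0.7  0.5  1.   1.3 -1.4  1.2 -3.9
  3.1  0.2 -0.1 -0.1]
noprior a 34.5 miss [-1.1 -1.9 -2.7] D 0.181
```

The tilt estimate is uncertain (32-35°), so I'll turn the torch broadside to the side camera for a direct reading.

>>> step_arm(
  targets=[
    [-1, 0, 0, 0.1, 0.045],
    [-1, 0, 0, 0.1, 0.09],
    [-1, 0, 0, 0.1, 0.135],
    [-1, 0, 0, 0.1, 0.18],
    [-1, 0, 0, 0.1, 0.225],
    [-1, 0, 0, 0.1, 0.27],
    [-1, 0, 0, 0.1, 0.289],
    [-1, 0, 0, 0.1, 0.289],
    [-1, 0, 0, 0.1, 0.289],
    [-1, 0, 0, 0.1, 0.289],
  ],
)

```text
time_s: 17.7
position: [0.6005, -0.2007, 0.1908]
tcp_rot: [[-0.788, 0.616, 0.0], [0.616, 0.788, -0.0], [-0.0, 0.0, -1.0]]
force: [-0.2, -0.8, -2.4]
opening: 0.337
grasp_force: 30.0
```

```bash
python3 - <<'E'
from fit import *
s=read_state();sd=capture("side");pickle.dump((sd,s),open("c10.pkl","wb"))
p=s["position"];yaw=np.arctan2(s["tcp_rot"][1,0],s["tcp_rot"][0,0]);print(s["time_s"],p.round(4),np.degrees(yaw))
S=cv2.cvtColor(sd["color"],cv2.COLOR_RGB2BGR).copy()
u=proj(sd,p);x0,y0=int(u[0])-50,int(u[1])-45;print("org",x0,y0)
f=7;im=cv2.resize(S[y0:y0+80,x0:x0+100],None,fx=f,fy=f,interpolation=cv2.INTER_CUBIC)
for a,col in((30,(255,0,255)),(35,(0,255,0)),(40,(255,255,0))):
    A=axis(yaw,np.radians(a));o=p+[0,0,.002]
    for t in(-.09,.075):
        q=(proj(sd,o+A*t)-[x0,y0]+.5)*f;cv2.circle(im,tuple(int(v) for v in q),3,col,-1)
        print(a,t,q.round(0))
cv2.imwrite("pics/s10.png",im)
E
```

```text
17.7 [ 0.6005 -0.2007  0.1908] 141.98449062725092
org 265 153
30 -0.09 [551. 236.]
30 0.075 [201. 387.]
35 -0.09 [543. 223.]
35 0.075 [208. 397.]
40 -0.09 [532. 211.]
40 0.075 [217. 406.]
```

View pics/s10.png

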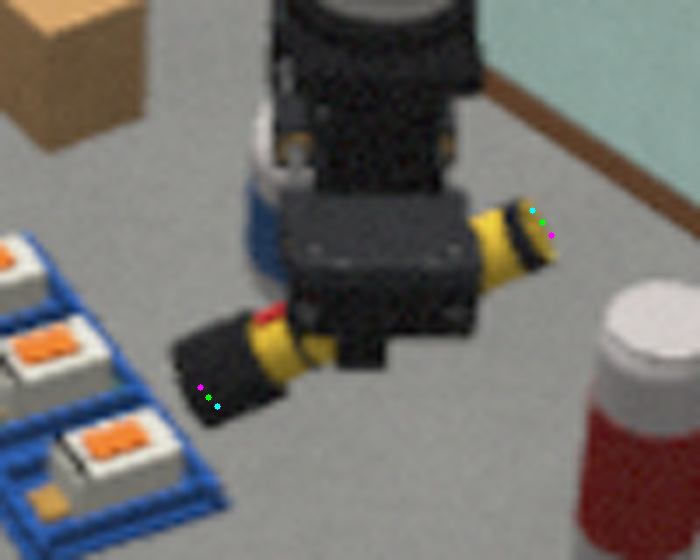

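Picture shows the tail centre at crop (541,230) and the lens centre at (192,389), so the torch is about 31.5° down with no visible sideways skew. That is shallow, so I'll go back to the tongue and press once more for a steeper angle before aiming.

>>> step_arm(
  targets=[
    [-1, 0, 0, 0.1, -0.045],
    [-1, 0, 0, 0.1, -0.09],
    [-1, 0, 0, 0.1, -0.135],
    [-1, 0, 0, 0.1, -0.18],
    [-1, 0, 0, 0.1, -0.225],
    [-1, 0, 0, 0.1, -0.27],
    [-1, -0.02, -0.04, 0.1, -0.315],
    [-1, -0.04, -0.08, 0.1, -0.36],
    [-1, -0.06, -0.12, 0.1, -0.405],
    [-1, -0.08, -0.16, 0.1, -0.45],
    [-1, -0.1, -0.2, 0.1, -0.495],
    [-1, -0.12, -0.24, 0.1, -0.54],
    [-1, -0.14, -0.28, 0.1, -0.585],
    [-1, -0.16, -0.32, 0.1, -0.63],
    [-1, -0.18, -0.36, 0.1, -0.675],
    [-1, -0.2, -0.4, 0.1, -0.72],
    [-1, -0.22, -0.43, 0.1, -0.765],
    [-1, -0.234, -0.451, 0.1, -0.81],
    [-1, -0.234, -0.451, 0.1, -0.855],
    [-1, -0.234, -0.451, 0.1, -0.863],
  ],
)

```text
time_s: 19.75
position: [0.5418, -0.3137, 0.2157]
tcp_rot: [[0.973, -0.232, 0.0], [-0.232, -0.973, 0.0], [0.0, -0.0, -1.0]]
force: [0.1, -0.6, -1.4]
opening: 0.336
grasp_force: 30.0
```

>>> step_arm(
  targets=[
    [-1, 0, 0, -0.1, 0],
    [-1, 0, 0, -0.2, 0],
    [-1, 0, 0, -0.3, 0],
    [-1, 0, 0, -0.38, 0],
    [-1, 0, 0, -0.42, 0],
    [-1, 0, 0, -0.44, 0],
    [-1, 0, 0, -0.456, 0],
    [-1, 0, 0, -0.472, 0],
    [-1, 0, 0, -0.488, 0],
    [-1, 0, 0, -0.488, 0],
  ],
)

```text
time_s: 20.75
position: [0.5419, -0.3134, 0.0936]
tcp_rot: [[0.973, -0.23, -0.0], [-0.23, -0.973, 0.0], [-0.0, -0.0, -1.0]]
force: [-0.2, -1.4, -1.3]
opening: 0.34
grasp_force: 30.0
```

>>> step_arm(
  targets=[
    [-1, 0, 0, -0.016, 0],
    [-1, 0, 0, -0.032, 0],
    [-1, 0, 0, -0.048, 0],
    [-1, 0, 0, -0.064, 0],
    [-1, 0, 0, -0.072, 0],
    [-1, 0, 0, -0.08, 0],
    [-1, 0, 0, -0.08, 0],
  ],
)

```text
time_s: 21.45
position: [0.5433, -0.3142, 0.0754]
tcp_rot: [[0.973, -0.23, 0.003], [-0.23, -0.973, -0.002], [0.003, 0.001, -1.0]]
force: [1.5, 1.0, 6.8]
opening: 0.341
grasp_force: 30.0
```

>>> step_arm(
  targets=[
    [-1, -0.006, 0.0015, -0.005, 0],
    [-1, -0.012, 0.003, -0.01, 0],
    [-1, -0.016, 0.004, -0.014, 0],
    [-1, -0.016, 0.004, -0.014, 0],
  ],
)

```text
time_s: 21.85
position: [0.5428, -0.3145, 0.0731]
tcp_rot: [[0.973, -0.231, 0.011], [-0.231, -0.973, -0.006], [0.012, 0.003, -1.0]]
force: [6.6, 2.0, 8.0]
opening: 0.336
grasp_force: 30.0
```

>>> step_arm(
  targets=[
    [-1, 0.03, -0.008, 0.1, 0],
    [-1, 0.03, -0.008, 0.3, 0],
    [-1, 0.03, -0.008, 0.5, 0],
    [-1, 0.1, 0.1, 0.57, 0.045],
    [-1, 0.15, 0.25, 0.57, 0.09],
    [-1, 0.25, 0.45, 0.57, 0.135],
    [-1, 0.25, 0.45, 0.57, 0.18],
    [-1, 0.25, 0.45, 0.57, 0.225],
    [-1, 0.25, 0.45, 0.57, 0.27],
    [-1, 0.25, 0.45, 0.57, 0.315],
    [-1, 0.25, 0.45, 0.57, 0.36],
    [-1, 0.25, 0.45, 0.57, 0.405],
    [-1, 0.25, 0.45, 0.57, 0.45],
    [-1, 0.25, 0.45, 0.57, 0.495],
    [-1, 0.25, 0.45, 0.57, 0.54],
    [-1, 0.25, 0.45, 0.57, 0.585],
    [-1, 0.25, 0.45, 0.57, 0.63],
    [-1, 0.25, 0.45, 0.57, 0.675],
    [-1, 0.25, 0.45, 0.57, 0.72],
    [-1, 0.25, 0.45, 0.57, 0.765],
  ],
)

```text
time_s: 23.85
position: [0.6002, -0.1998, 0.2122]
tcp_rot: [[-0.57, 0.822, -0.001], [0.822, 0.57, 0.0], [0.001, -0.0, -1.0]]
force: [0.6, -0.0, -1.6]
opening: 0.339
grasp_force: 30.0
```

>>> step_arm(
  targets=[
    [-1, 0, 0, 0, 0.045],
    [-1, 0, 0, 0, 0.09],
    [-1, 0, 0, 0, 0.098],
    [-1, 0, 0, 0, 0.098],
    [-1, 0, 0, 0, 0.098],
  ],
)

```text
time_s: 24.35
position: [0.6004, -0.1999, 0.2125]
tcp_rot: [[-0.787, 0.617, -0.0], [0.617, 0.787, 0.0], [0.0, -0.0, -1.0]]
force: [-0.7, -0.5, -1.5]
opening: 0.336
grasp_force: 30.0
```

```bash
cat > broad.py <<'E'
from fit import *
def meas(sd,s,tag):
    p=s["position"];yaw=np.arctan2(s["tcp_rot"][1,0],s["tcp_rot"][0,0]);u=proj(sd,p)
    hsv=cv2.cvtColor(sd["color"],cv2.COLOR_RGB2HSV)
    m=(cv2.inRange(hsv,(18,110,40),(35,255,255))|cv2.inRange(hsv,(0,0,0),(180,255,70)))
    K=cv2.morphologyEx(m,cv2.MORPH_CLOSE,np.ones((3,3)))
    H,W=K.shape; vv,uu=np.mgrid[0:H,0:W]
    # compare rendered silhouette against mask outside gripper columns
    L=(uu>u[0]-36)&(uu<u[0]-13)&(vv>u[1]-5)&(vv<u[1]+32); R=(uu>u[0]+16)&(uu<u[0]+40)&(vv>u[1]-40)&(vv<u[1]+8)
    sel=L|R; obs=cv2.GaussianBlur((K>0).astype(float),(0,0),.8)
    def ren(x):
        A=axis(yaw,x[0]); o=p+[0,0,x[2]]+A*x[1]; im=np.zeros((H*1,W*1),np.uint8)
        for t0,t1,r in((-.09,.038,.015),(.038,.075,.021)):
            P=np.array([proj(sd,q) for q in cyl(o,A,t0,t1,r)]).astype(np.float32)
            cv2.fillConvexPoly(im,np.round(cv2.convexHull(P)*16).astype(np.int32),255,cv2.LINE_AA,4)
        return cv2.GaussianBlur(im/255.,(0,0),.8)
    f=lambda x:((ren(x)-obs)[sel]**2).sum()+ (x[2]/.01)**2*.3
    from scipy.optimize import minimize
    b=min((minimize(f,[np.radians(a),.003,.0],method="Nelder-Mead",options=dict(initial_simplex=[[np.radians(a),.003,0],[np.radians(a+4),.003,0],[np.radians(a),.009,0],[np.radians(a),.003,.005]],xatol=1e-5,fatol=1e-3)) for a in(28,36,44)),key=lambda r:r.fun)
    x=b.x; print(tag,"a",np.degrees(x[0]).round(1),"slip,dz mm",(x[1:]*1000).round(1),"cost",round(b.fun,1),"npx",int(sel.sum()), "mask",int((obs>.5)[sel].sum()),
      "profile",[(a,round(f([np.radians(a),x[1],x[2]]),1)) for a in(30,33,36,39,42,45)])
    return x
if __name__=="__main__":
    sd,s=pickle.load(open("c10.pkl","rb")); meas(sd,s,"before")
    sd=capture("side");w=capture("wrist");s=read_state();pickle.dump((sd,w,s),open("c11.pkl","wb"))
    print(s["time_s"],s["position"].round(4),s["grasp_force"]);meas(sd,s,"now")
E
python3 broad.py
```

```text
before a 32.5 slip,dz mm [3.7 5.8] cost 36.9 npx 2003 mask 290 profile [(30, np.float64(44.6)), (33, np.float64(38.7)), (36, np.float64(49.0)), (39, np.float64(72.8)), (42, np.float64(104.3)), (45, np.float64(138.4))]
24.45 [ 0.6004 -0.1999  0.2126] 29.994974518194795
now a 40.9 slip,dz mm [3.  4.3] cost 38.3 npx 2003 mask 275 profile [(30, np.float64(125.5)), (33, np.float64(89.7)), (36, np.float64(59.0)), (39, np.float64(42.1)), (42, np.float64(41.1)), (45, np.float64(56.9))]
```

>>> step_arm(
  targets=[
    [-1, 0, 0, 0, -0.045],
    [-1, 0, 0, 0, -0.09],
    [-1, 0, 0, 0, -0.135],
    [-1, 0, 0.02, -0.02, -0.18],
    [-1, 0, 0.04, -0.05, -0.225],
    [-1, 0, 0.07, -0.08, -0.27],
    [-1, 0, 0.09, -0.11, -0.289],
    [-1, 0, 0.102, -0.134, -0.289],
    [-1, 0, 0.102, -0.134, -0.289],
    [-1, 0, 0.102, -0.134, -0.289],
    [-1, 0, 0.102, -0.134, -0.289],
    [-1, 0, 0.102, -0.134, -0.289],
  ],
)

```text
time_s: 25.65
position: [0.6008, -0.1749, 0.1796]
tcp_rot: [[-0.0, 1.0, 0.001], [1.0, 0.0, -0.001], [-0.001, 0.001, -1.0]]
force: [1.2, 0.1, -1.6]
opening: 0.337
grasp_force: 30.0
```

```bash
python3 - <<'E'
from fit import *
sd=capture("side");w=capture("wrist");s=read_state();pickle.dump((sd,w,s),open("c12.pkl","wb"))
p=s["position"];yaw=np.arctan2(s["tcp_rot"][1,0],s["tcp_rot"][0,0]);print(s["time_s"],p.round(4),np.degrees(yaw).round(2),s["qvel"].max(),s["grasp_force"])
C=np.array([.5996,.0132,.021])
def rep(n,o,A): d=C-o-A*.075;D=np.linalg.norm(d);print(n,"a",np.degrees(np.arcsin(-A[2])).round(1),"D",D.round(3),"ang",np.degrees(np.arccos(d@A/D)).round(2),"miss",((d-A*(d@A))*1000).round(1))
A=axis(yaw,np.radians(40.9));rep("broad",p+[0,0,.0045]+A*.003,A)
try: rep("fit",*fit(sd,w,s,1))
except Exception as e: print(e)
# loose switch and refs still in place
h=cv2.cvtColor(sd["color"],cv2.COLOR_RGB2HSV);k=cv2.inRange(h,(5,150,120),(18,255,255));k[:170]=0;k[230:]=0;k[:,:240]=0;k[:,300:]=0
n,l,st,ce=cv2.connectedComponentsWithStats(k)
for i in range(1,n):
    if st[i,4]>15: print(onz(sd,ce[i],.038).round(4))
E
```

```text
25.75 [ 0.6007 -0.1748  0.1795] 90.01 0.18424554495913822 29.99497587326914
broad a 40.9 D 0.171 ang 0.35 miss [-1.  -0.1 -0.1]
head rows 129.0 186.0 [(145, np.int64(256), np.int64(317)), (160, np.int64(254), np.int64(318)), (175, np.int64(253), np.int64(319))] side yellow xmax 329 [(np.int64(312), np.int64(190), np.int64(199)), (np.int64(317), np.int64(189), np.int64(198)), (np.int64(323), np.int64(188), np.int64(197))]
yaw,a [-0.74 40.8 ] slip,lat,dz mm [ 4.8 -1.4  6.9] res [ 1.4 -1.  -0.9  0.5 -0.7  1.2 -0.7  0.8  0.7 -0.5  2.4 -1.1  2.1 -2.2
  1.4  2.1 -0.7 -0.3]
fit a 40.8 D 0.171 ang 1.06 miss [-2.1 -1.5 -1.8]
[0.6156 0.0842 0.038 ]
[0.5997 0.0133 0.038 ]
[ 0.5831 -0.062   0.038 ]
```

Two independent measurements agree: the torch is 41° down, 17 cm from the switch, and the aim misses by 1-3 mm. The switches are unmoved. I'll hand in.

```bash
python3 -c "
from rig import *
print(hand_in())"
```

```text
the job is handed in; nothing more can be done
None
```

The job is handed in: the switch sits in the green-padded pocket, rocker up and tab matching the other two, and the gripper still holds the torch, about 41° below level, aimed within about 3 mm of the switch's middle from about 17 cm.

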